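# Hold a hardness tester's probe on a rubber stopper for the reading

### The arm

A 6-joint arm with a two-finger parallel gripper is mounted at the origin on a cart in front of the work surface, level with it; the furniture and walls round the work are solid. World frame = base frame: x ahead of the robot, y to its left, z up, the work surface at z = 0. Lengths are in m, angles in rad, forces in N, time in s.
With the tool pointing down it reaches from about 0.35 to 0.975 m from the base axis. Payload 17.4 kg.
Tool frame: the origin (TCP) lies between the finger pads; the fingertips stand 17 mm ahead of it and the grasp point (between the pads) lies 2 mm behind it; z points along the fingers, y is the line along which they close (so a half turn about z gives the same grasp; the last joint's range is limited). The gripper opens to 85 mm and grips with 20 to 120 N. Pads are 22 mm wide; open, the fingers measure 114 mm over their backs; the gripper's body (76 mm by 85 mm) begins 54 mm behind the grasp point. The pads swing forward as they close: fully open they stand 13 mm farther back than shut.
Start: joints at [-1.257, 0.116, 1.442, -0, 1.584, -0.038], TCP at [0.233, -0.634, 0.248] pointing down, gripper open.
Joint ranges: [-2.83, 2.83], [-0.83, 2.19], [0.07, 2.5], [-1.14, 4.28], [0.01, 3], [-2.97, 2.97]. Speed limits (rad/s): [1.89, 1.89, 2.22, 3.14, 3.14, 3.14].

### API

Orientations are given as a 3x3 rotation matrix whose columns are the frame's x, y, z axes.
In Python, from bench import bot, read_camera, camera_params, spotter gives the robot as it stands. The module is installed in compiled form; this text tells all that it offers.
- The arm moves only by the tool apply_moves, never from a script. Its argument "moves" is a list of rows, each a list of 3 entries, a list of its own where there are three numbers: the opening, from 0 (shut) to 1 (fully open), then the shift along the tool's x, y, z normalised to -1 to 1, where 1 is 30 mm, then the turn about the tool's z normalised to -1 to 1, where 1 is 0.08 rad. A call has exactly 8 rows; each row shifts and turns the commanded pose from where the row before left it, along the tool's axes as they then stand; what a row does not reach is not made up. A row lasts 1/12 s, in which the tool goes at most 41.7 mm and 7.16 degrees, less where a joint would pass 70% of its speed; a pose out of reach is approached as far as the arm can. A call with a number of a shift or a turn outside -1 to 1 is refused whole. A call with a gripper value outside its range is refused whole. The fingers move at their own pace and stop on an object; "squeeze" is the grip in N (left out, the last holds). Time passes only in rows, so rows that do not move let the fingers close, or fill a call up. It gives the time, the measured TCP pose, the force, the opening and the grip force at its end, in the units of the state.
- bot.observe(): the state, without advancing time (a new reading comes with each control period).
- read_camera(name): name is "scene" or "side" or "wrist"; returns the picture (400x640x3 uint8, blue, green, red); there is no depth.
- camera_params(name): a dict with "vfov" (degrees; the focal length in pixels is half the picture's height over the tangent of half this angle, whatever the lens; pixels are square), "cx", "cy" (the principal point, pixels), "origin" and "attitude" of the camera in the world. Camera axes: x right, y down, z forward; pixel columns grow to the right and rows downward; lengths in m; the calibration is good to about 2 mm. A picture is of the moment at which its call begins: read the wrist's pose just before it. camera_params takes no time and is no camera call; for the wrist camera it gives the pose at the moment of the call.
- bot.finish_job(): hands the job in; it is judged then, once.
Trained networks look in the newest picture that a camera, given by its name, has taken for a name from the list of things; names that differ only in an ending like _2 or _b are one class to them, and where a whole thing is asked for, a point or a joint stands for the part that bears it (a point fixed in the world has none). Each returns a list of dicts, best first, with "confidence" (0 to 1); they miss things now and then, are a little off and sometimes report something else, mostly with a low value. They report only what shows in the picture. A call takes as long as a camera call.
- spotter.boxes_of(camera, target): "xyz" ([x, y, z] in m, in world coordinates, good to about 4 mm: the middle of the surface that is visible of it).
- spotter.trace(camera, target): "mask" (400x640 bool, what is visible of it).
- spotter.pinpoint(camera, target): "xyz" ([x, y, z] in m, in world coordinates, good to about 4 mm: a listed point, or the origin of a listed thing).
The state is a dict: "t": time; "joints": joint angles; "qd": joint speeds; "joint_torque": joint torques, N m; "eef_pos": TCP position; "ee_rot": TCP orientation; "force": force on the tool from outside, world axes, zero at the start; "moment": the same for the moment, N m; "finger_gap": finger opening in m; "grip_force": force on a finger pad.
Only numpy, scipy, OpenCV 4.12 (cv2) and the standard library are available. Lean on these libraries where they do the work, as an engineer would, in place of code of your own. Each camera call takes 0.05 s, during which the arm holds its last target. There are 200 camera calls.

### The job

The rubber stopper that stands in the nest of the hardness tester has been measured: put it into the steel tray with the other tested one, and stand the untested stopper from the bench in the nest, wide end up. Push the slide fully home under the probe, then press the lever down until the dial needle stands within the thick arc at the top of the dial (the probe pushed in by about half of its 8 mm spring travel, never against its stop). Keep the lever there: finish while still holding it for the reading, with the other things on the bench left standing where they were.

Things in the scene. Friction and masses are not known exactly. Their poses are not given: they have to be found in the camera images.
- tester: hardness tester, fixed, white and grey, 305 mm high. Origin on the bench under the probe axis; x from the slide's front to the column at the back, y to its left (lever side). In this frame: head x -0.02 to 0.096, y +-0.03, z 0.12 to 0.205, over it on the ram the dial (64 mm across, facing front), x -0.02 to 0.02, up to z 0.305; base y +-0.05 for x -0.05 to 0.10, slide bed out to x -0.226
- slide (a joint): the loading slide, m: an aluminium plate 140 x 60 x 12 mm in a guide along the tester's x, top face 32 mm above the bench. 0 = pulled out towards the robot (the start), 0.115 = fully home at its stop, nest under the probe. About 1.5 N of friction; it stays where it is left
- nest (a point): centre of the floor of the nest, a round blind pocket 31 mm across and 6 mm deep in the slide (floor 26 mm above the bench); it moves with the slide. Pulled out, it lies 115 mm in front of the probe axis
- slide_post (a point): top centre of the black upright post at the front of the slide, 18 mm across, 37 mm tall over the slide's top face (26 mm collar, 3 mm high, at its foot), top 69 mm above the bench, 95 mm in front of the nest; grip it from above or push it to move the slide along the tester's x
- lever (a joint): lever, rad, about a level axis along the tester's y: 0 = at rest, 40 deg above level, pointing to the front; grows as pressed down, level at 0.70, end 0.95. A return spring lifts it (3 N at the grip). It drives ram and probe down 30 mm per rad: the probe meets a stopper in the nest at 0.60, is half pushed in at about 0.73 (8 N at the grip), against its stop at about 0.87 (12 N)
- lever_grip (a point): centre of the lever's grip, a black ribbed bar 22 mm thick and 66 mm long lying along the tester's y, 130 mm from the lever's axis and 138 mm to the left of the probe axis; about 254 mm above the bench at rest, about 166 mm when held right. Press on it from above
- lever_hub (a point): point of the lever's axis level with the middle of the grip, 170 mm above the bench: the grip moves on a circle of 130 mm radius about it, in a plane along the tester's x and z
- probe (a joint): how far the sprung probe (steel foot 24 mm across) is pushed up into the ram, m: 0 = free, 0.008 = against its stop, 4 N preload and 4 N per mm. The dial needle shows it: lower left at 0, straight up at 0.004, lower right at 0.008; the thick arc covers 0.0028 to 0.0052
- probe_tip (a point): centre of the probe foot's underside, 76 mm above the bench at rest, 18 mm over the top of a stopper in the nest
- stopper_tested: the measured rubber stopper, black, 32 mm tall, tapered: 36 mm across the top, 27 mm across the bottom; stands in the nest at the start, wide end up. Origin at the centre of its underside, z up
- stopper_new: the untested rubber stopper, of the same size and look; stands alone on the bench, left or right of the tester, wide end up. Origin at the centre of its underside, z up
- stopper_old: a rubber stopper tested earlier, same size and look; stands in the tray near its far end (x about +0.05 in the tray's frame). Origin at the centre of its underside
- tray: steel tray, fixed, 180 x 100 x 20 mm, walls and floor 3 mm. Origin at the centre of its underside; x along its length
- flask: glass volumetric flask with a long neck, 61 mm across, 170 mm tall, at the back right; a bystander. Origin at the centre of its underside, z up
- beaker: small beaker, 54 mm across, 66 mm tall, on the left; a bystander. Origin at the centre of its underside, z up
- vial: sample vial with a cap, 22 mm across, 58 mm tall, on the bench left or right of the tester; a bystander. Origin at the centre of its underside, z up
- crucible: white porcelain crucible, 39 mm across, 30 mm tall, on the bench left or right of the tester; a bystander. Origin at the centre of its underside, z up

How it is judged:
By the outcome, as a careful person would: the job done as asked, in the order asked, and still so for the second after the job is handed in, while the arm keeps its last pose, push and grip.
It also fails if it takes over 72 s, if anything falls off the work surface, if the arm or the gripper's body presses on something with over 40 N, if the wrist force passes 120 N, or if a joint passes its speed limit or range.

## Working session

There is one attempt and no reset: what is moved stays moved. The work goes in short steps, Python scripts to look and compute and a tool call to move; the robot and the scene stay as the last step left them, time stands still between calls to the robot, and variables do not carry over. Pictures are saved under pics/ and viewed, at most 10 in all, crops included, and the job is handed in when it is done.

Besides the shell and the picture viewer there is one more tool, called after "Emit:" by a JSON object that holds its "method" and its "body", one argument or row to a line. apply_moves: Moves the arm, as the interface text tells. Its arguments: {"type":"object","properties":{"moves":{"type":"array"},"squeeze":{"type":"number"}},"required":["moves"]}

```bash
mkdir -p pics; ls; python3 - <<'E'
from bench import bot, read_camera, camera_params, spotter
import cv2,numpy as np
s=bot.observe(); print(s['t'],s['eef_pos'],s['ee_rot'],s['finger_gap'])
a=read_camera("scene");b=read_camera("side")
cv2.imwrite("pics/a.png",a);cv2.imwrite("pics/b.png",b)
for c in("scene","side"):
  print(c,camera_params(c))
  for n in "slide_post nest lever_grip lever_hub probe_tip stopper_tested tray tester flask beaker vial crucible".split():
    print(n,[(np.round(d['xyz'],3),round(d['confidence'],2)) for d in spotter.pinpoint(c,n)[:4]])
E
```

```text
pics
0.0 [ 0.23253609 -0.63348812  0.24754277] [[ 9.38750118e-01  3.44598447e-01 -3.55754344e-04]
 [ 3.44598626e-01 -9.38749436e-01  1.13271420e-03]
 [ 5.63673633e-05 -1.18592804e-03 -9.99999295e-01]] 0.08518815799864476
scene {'vfov': 48.476312714247264, 'cx': 323.18077504218917, 'cy': 201.30509306821347, 'origin': array([0.04614856, 1.01071428, 0.74548496]), 'attitude': array([[-0.88541153, -0.19340232,  0.42266058],
       [-0.46420172,  0.41435823, -0.78283077],
       [-0.0237316 , -0.88932716, -0.45665524]])}
slide_post [(array([0.451, 0.002, 0.068]), 0.6), (array([0.623, 0.308, 0.001]), 0.38)]
nest [(array([0.547, 0.004, 0.021]), 0.9), (array([ 0.718, -0.309,  0.   ]), 0.25)]
lever_grip [(array([0.58 , 0.142, 0.254]), 0.74)]
lever_hub [(array([0.683, 0.141, 0.17 ]), 0.83)]
probe_tip [(array([0.66 , 0.008, 0.074]), 0.39)]
stopper_tested [(array([0.544, 0.001, 0.025]), 0.47)]
tray [(array([ 0.452, -0.269, -0.002]), 0.94), (array([ 0.627, -0.286, -0.001]), 0.41)]
tester [(array([ 0.655,  0.   , -0.002]), 0.78)]
flask [(array([ 0.719, -0.309,  0.003]), 0.76)]
beaker [(array([0.626
[... 162 characters left out ...]
61, 0.004, 0.076]), 0.64)]
crucible [(array([ 0.583, -0.158,  0.001]), 0.66)]
side {'vfov': 45.92908721845606, 'cx': 314.5737934792877, 'cy': 195.53483653217444, 'origin': array([ 0.13220669, -1.06061389,  0.7108658 ]), 'attitude': array([[ 0.93083442, -0.14943331,  0.33349208],
       [-0.36521301, -0.4126373 ,  0.83447583],
       [ 0.01291279, -0.89855447, -0.43867199]])}
slide_post []
nest [(array([0.541, 0.003, 0.026]), 0.54)]
lever_grip []
lever_hub []
probe_tip [(array([0.66 , 0.003, 0.081]), 0.57)]
stopper_tested [(array([0.54 , 0.001, 0.028]), 0.47)]
tray [(array([ 0.457, -0.268,  0.003]), 0.93)]
tester [(array([ 0.66 , -0.002, -0.004]), 0.97)]
flask []
beaker []
vial []
crucible []
```

View pics/a.png

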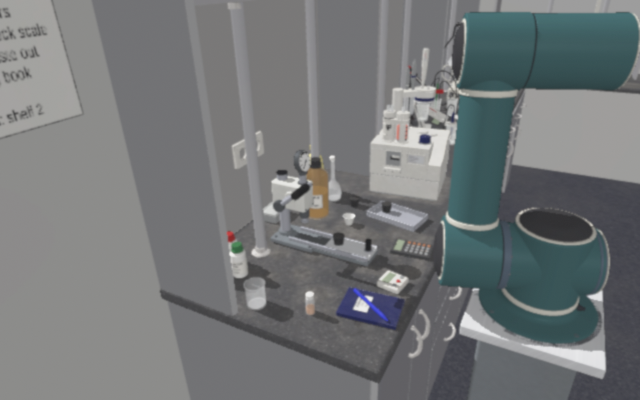

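View pics/b.png

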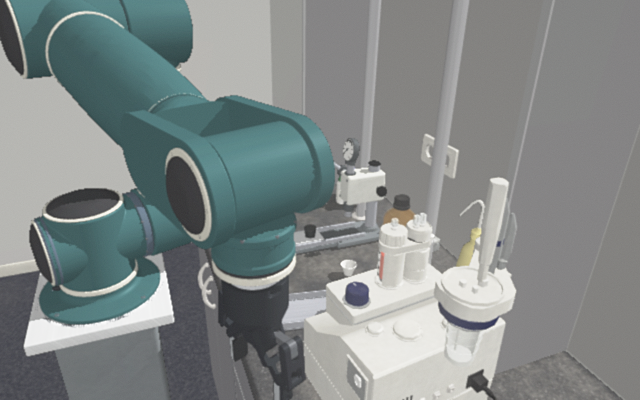

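```bash
python3 - <<'E'
from bench import bot, read_camera, camera_params, spotter
import numpy as np
for c in("scene","side"):
  for n in "stopper_new stopper_old stopper_tested".split():
    print(c,n,[(np.round(d['xyz'],3),round(d['confidence'],2)) for d in spotter.pinpoint(c,n)],[(np.round(d['xyz'],3),round(d['confidence'],2)) for d in spotter.boxes_of(c,n)])
for n in ["crucible","flask","vial","slide_post"]:
    print(n,[(np.round(d['xyz'],3),round(d['confidence'],2)) for d in spotter.boxes_of("side",n)])
E
```

```text
scene stopper_new [(array([ 0.629, -0.283,  0.002]), 0.53), (array([0.581, 0.14 , 0.253]), 0.51)] [(array([ 0.622, -0.276,  0.026]), 0.61)]
scene stopper_old [(array([ 0.5  , -0.288,  0.008]), 0.54)] [(array([ 0.496, -0.28 ,  0.028]), 0.51)]
scene stopper_tested [(array([0.544, 0.001, 0.025]), 0.47)] [(array([0.617, 0.319, 0.044]), 0.59), (array([0.54 , 0.016, 0.053]), 0.42)]
side stopper_new [] []
side stopper_old [(array([0.544, 0.003, 0.028]), 0.61), (array([ 0.66 , -0.001, -0.004]), 0.33), (array([ 0.587, -0.159,  0.   ]), 0.28)] []
side stopper_tested [(array([0.54 , 0.001, 0.028]), 0.47)] [(array([ 0.536, -0.008,  0.054]), 0.48)]
crucible [(array([ 0.587, -0.159,  0.02 ]), 0.73)]
flask []
vial [(array([ 0.715, -0.309,  0.136]), 0.28)]
slide_post [(array([ 0.524, -0.006,  0.029]), 0.6), (array([ 0.664, -0.018,  0.11 ]), 0.57)]
```

The scene view shows the tester with the nest stopper at (339,239) and the post at (368,244). The tray with the old stopper is at (397,212), and the new stopper is the dark spot at (354,203), between the crucible (349,218) and the flask (333,180). The side view is mostly blocked by the arm. The white machine stands at the back right. I'll work out where it is and write a move-planning helper.

```bash
cat > h.py <<'E'
from bench import bot, read_camera, camera_params, spotter
import cv2, numpy as np
def ray(cam,u,v,z,P=None):
    P=P or camera_params(cam); f=200/np.tan(np.radians(P['vfov']/2))
    d=np.array(P['attitude'])@[(u-P['cx'])/f,(v-P['cy'])/f,1]; o=np.array(P['origin'])
    return o+d*(z-o[2])/d[2]
def proj(cam,p,P=None):
    P=P or camera_params(cam); f=200/np.tan(np.radians(P['vfov']/2))
    c=np.array(P['attitude']).T@(np.array(p)-P['origin']); return f*c[0]/c[2]+P['cx'],f*c[1]/c[2]+P['cy']
def yaw(R): return np.arctan2(R[1][0],R[0][0])
def plan(wps,p=None,y=None):
    """wps: (x,y,z,yaw,rows); prints shifts/turns; tool z down"""
    s=bot.observe()
    if p is None: p=np.array(s['eef_pos'])
    if y is None: y=yaw(s['ee_rot'])
    print('from',np.round(p,4),'yaw',round(y,3),'t',s['t'])
    for X,Y,Z,W,n in wps:
        for k in range(n,0,-1):
            d=(np.array([X,Y,Z])-p)/k; c,q=np.cos(y),np.sin(y)
            a=np.array([c*d[0]+q*d[1], q*d[0]-c*d[1], -d[2]])/.03
            a=np.round(np.clip(a,-1,1),2)+0.; t=round(float(np.clip(-(W-y)/k/.08,-1,1)),2)
            print(a.tolist(),t)
            a=a*.03; p=p+[c*a[0]+q*a[1], q*a[0]-c*a[1], -a[2]]; y-=t*.08
        print('--',np.round(p,4),round(y,4))
E
python3 - <<'E'
from h import *
for u,v in [(373,188),(437,195),(404,210),(380,130)]: print(ray("scene",u,v,0))
for u,v in [(328,310),(305,360)]: print(ray("side",u,v,0.0),ray("side",u,v,0.1))
s=bot.observe();P=camera_params("wrist");print(P, s['ee_rot'].T@(P['origin']-s['eef_pos']), s['ee_rot'].T@P['attitude'])
plan([(.40,-.45,.30,.2,7),(.50,-.02,.30,0,17)])
E
```

```text
[ 0.61326705 -0.44913832  0.        ]
[ 0.37498638 -0.49254846  0.        ]
[ 0.447878   -0.32818247  0.        ]
[ 0.84694311 -1.12669853  0.        ]
[ 0.48289416 -0.27631114  0.        ] [ 0.43356172 -0.38664178  0.1       ]
[ 0.38037223 -0.40073757  0.        ] [ 0.34546191 -0.4935647   0.1       ]
{'vfov': 69.9267902701784, 'cx': 318.88406248217365, 'cy': 203.13120592926694, 'origin': array([ 0.305921  , -0.60626918,  0.37296355]), 'attitude': array([[ 3.44217502e-01, -8.94652670e-01, -2.84799776e-01],
       [-9.38889454e-01, -3.27691571e-01, -1.05379449e-01],
       [ 9.51519538e-04,  3.03668956e-01, -9.52777130e-01]])} [ 0.07827781 -0.00045487 -0.12464058] [[-3.68866336e-04 -9.52769622e-01 -3.03693779e-01]
 [ 9.99999501e-01 -6.33443065e-04  7.72683452e-04]
 [-9.28562039e-04 -3.03693343e-01  9.52769380e-01]]
from [ 0.2326 -0.6337  0.2483] yaw 0.352 t 2.1
[1.0, -0.55, -0.25] 0.27
[1.0, -0.57, -0.25] 0.27
[1.0, -0.59, -0.24] 0.27
[1.0, -0.61, -0.25] 0.27
[1.0, -0.64, -0.24] 0.27
[1.0, -0.66, -0.25] 0.27
[1.0, -0.68, -0.24] 0.28
-- [ 0.3977 -0.4506  0.2999] 0.1998
[0.36, -0.79, 0.0] 0.15
[0.35, -0.79, 0.0] 0.15
[0.35, -0.8, 0.0] 0.15
[0.34, -0.8, 0.0] 0.15
[0.33, -0.8, 0.0] 0.15
[0.32, -0.81, 0.0] 0.15
[0.31, -0.81, 0.0] 0.15
[0.3, -0.82, 0.0] 0.14
[0.29, -0.82, 0.0] 0.15
[0.28, -0.82, 0.0] 0.14
[0.27, -0.82, 0.0] 0.15
[0.26, -0.83, 0.0] 0.14
[0.24, -0.83, 0.0] 0.15
[0.24, -0.83, 0.0] 0.14
[0.23, -0.84, 0.0] 0.15
[0.21, -0.84, 0.0] 0.14
[0.21, -0.84, 0.0] 0.15
-- [ 0.5001 -0.02    0.2999] -0.0002
```

```bash
python3 - <<'E'
from h import *
plan([(.31,-.42,.30,.2,8),(.52,-.12,.30,0,16)])
E
```

```text
from [ 0.2326 -0.6337  0.2483] yaw 0.352 t 2.1
[0.61, -0.72, -0.22] 0.24
[0.6, -0.74, -0.21] 0.24
[0.58, -0.75, -0.22] 0.24
[0.57, -0.76, -0.21] 0.24
[0.55, -0.77, -0.22] 0.23
[0.54, -0.78, -0.21] 0.24
[0.52, -0.79, -0.22] 0.23
[0.5, -0.79, -0.21] 0.24
-- [ 0.3099 -0.4201  0.2999] 0.1998
[0.55, -0.53, 0.0] 0.16
[0.55, -0.53, 0.0] 0.16
[0.54, -0.54, 0.0] 0.16
[0.53, -0.55, 0.0] 0.16
[0.53, -0.55, 0.0] 0.15
[0.52, -0.56, 0.0] 0.16
[0.51, -0.57, 0.0] 0.15
[0.5, -0.57, 0.0] 0.16
[0.5, -0.58, 0.0] 0.15
[0.49, -0.58, 0.0] 0.16
[0.48, -0.59, 0.0] 0.15
[0.48, -0.6, 0.0] 0.16
[0.47, -0.6, 0.0] 0.15
[0.46, -0.61, 0.0] 0.16
[0.45, -0.61, 0.0] 0.15
[0.45, -0.63, 0.0] 0.16
-- [ 0.5201 -0.1199  0.2999] -0.0002
```

Emit:
{"method": "apply_moves", "body": {
  "moves": [
    [1, [0.61, -0.72, -0.22], 0.24],
    [1, [0.6, -0.74, -0.22], 0.24],
    [1, [0.58, -0.75, -0.22], 0.24],
    [1, [0.57, -0.76, -0.21], 0.24],
    [1, [0.55, -0.77, -0.22], 0.23],
    [1, [0.54, -0.78, -0.21], 0.24],
    [1, [0.52, -0.79, -0.22], 0.23],
    [1, [0.5, -0.79, -0.21], 0.24]
  ],
  "squeeze": 30
}}

```text
t: 2.77
eef_pos: [0.3101, -0.4188, 0.3006]
ee_rot: [[0.98, 0.197, 0.0], [0.197, -0.98, -0.0], [0.0, 0.0, -1.0]]
force: [-0.4, 0.3, -0.1]
finger_gap: 0.0855
grip_force: 0.0
```

Emit:
{"method": "apply_moves", "body": {
  "moves": [
    [1, [0.55, -0.53, 0], 0.16],
    [1, [0.55, -0.53, 0], 0.16],
    [1, [0.54, -0.54, 0], 0.16],
    [1, [0.53, -0.55, 0], 0.16],
    [1, [0.53, -0.55, 0], 0.15],
    [1, [0.52, -0.56, 0], 0.16],
    [1, [0.51, -0.57, 0], 0.15],
    [1, [0.5, -0.57, 0], 0.16]
  ]
}}

```text
t: 3.43
eef_pos: [0.4153, -0.269, 0.3004]
ee_rot: [[0.995, 0.098, 0.0], [0.098, -0.995, -0.0], [0.0, 0.0, -1.0]]
force: [-0.1, -0.1, 0.6]
finger_gap: 0.0858
grip_force: 0.0
```

Emit:
{"method": "apply_moves", "body": {
  "moves": [
    [1, [0.5, -0.58, 0], 0.15],
    [1, [0.49, -0.58, 0], 0.16],
    [1, [0.48, -0.59, 0], 0.15],
    [1, [0.48, -0.6, 0], 0.16],
    [1, [0.47, -0.6, 0], 0.15],
    [1, [0.46, -0.61, 0], 0.16],
    [1, [0.45, -0.61, 0], 0.15],
    [1, [0.45, -0.63, 0], 0.16]
  ]
}}

```text
t: 4.1
eef_pos: [0.5206, -0.1188, 0.3004]
ee_rot: [[1.0, -0.001, 0.0], [-0.001, -1.0, -0.0], [0.0, 0.0, -1.0]]
force: [0.3, -0.3, 0.4]
finger_gap: 0.0852
grip_force: 0.0
```

```bash
python3 - <<'E'
from h import *
s=bot.observe(); print(s['t'],s['eef_pos'],yaw(s['ee_rot']),s['ee_rot'][:,2],s['force'])
P=camera_params("wrist"); im=read_camera("wrist"); cv2.imwrite("pics/w1.png",im)
np.save("w1.npy",np.r_[P['origin'],P['attitude'].ravel()])
for n in "stopper_tested nest slide_post stopper_new stopper_old tray crucible tester probe_tip".split():
    print(n,[(np.round(d['xyz'],3),round(d['confidence'],2)) for d in spotter.pinpoint("wrist",n)[:4]])
E
```

```text
4.1 [ 0.52061416 -0.11878246  0.30036666] -0.0007146054481772238 [ 3.62743362e-04 -9.40244451e-05 -9.99999930e-01] [ 0.28877313 -0.27158493  0.35395038]
stopper_tested [(array([0.548, 0.007, 0.022]), 0.87)]
nest [(array([0.543, 0.001, 0.026]), 0.6)]
slide_post [(array([0.444, 0.004, 0.066]), 0.61)]
stopper_new [(array([ 0.625, -0.285, -0.001]), 0.6), (array([ 0.626,  0.311, -0.   ]), 0.24)]
stopper_old [(array([ 0.507, -0.288,  0.001]), 0.87)]
tray [(array([ 0.459, -0.265,  0.   ]), 0.66)]
crucible [(array([ 0.589, -0.156,  0.002]), 0.97), (array([ 0.491,  0.277, -0.003]), 0.73)]
tester [(array([0.66 , 0.006, 0.   ]), 0.79)]
probe_tip []
```

View pics/w1.png

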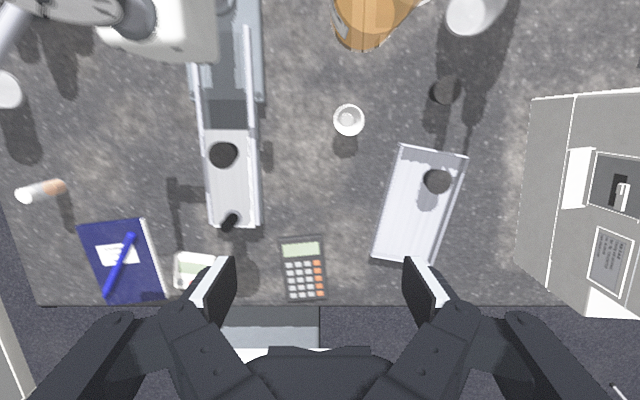

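```bash
cat >> h.py <<'E'
def dark(im,u,v,r=22,t=55):
    g=im.max(2)[v-r:v+r,u-r:u+r]; n,l,st,c=cv2.connectedComponentsWithStats((g<t).astype(np.uint8))
    k=1+np.argmax(st[1:,4]); return c[k]+[u-r,v-r],st[k],(l==k)
E
python3 - <<'E'
from h import *
a=np.load("w1.npy");P=camera_params("wrist");P['origin']=a[:3];P['attitude']=a[3:].reshape(3,3)
im=cv2.imread("pics/w1.png")
for n,u,v,z in [("tested",222,154,.058),("new",444,90,.032),("old",437,180,.035)]:
    for t in (40,55,70):
        c,st,m=dark(im,u,v,22,t); print(n,t,c,st,ray("wrist",*c,z,P))
for u,v,z in [(402,144,.02),(467,155,.02),(371,258,.02),(431,267,.02),(228,216,.069),(205,130,.032),(208,226,.032),(258,130,.032),(258,226,.032),(189,65,.035),(262,100,.03),(365,40,0.05),(345,50,0.05),(470,30,0)]: print(u,v,ray("wrist",u,v,z,P))
crop=lambda u,v:cv2.resize(im[v-30:v+30,u-30:u+30],(260,260),interpolation=cv2.INTER_CUBIC)
cv2.imwrite("pics/w1c.png",np.hstack([crop(222,154),crop(444,90),crop(437,180)]))
E
```

```text
Traceback (most recent call last):
  File "h.py", line 27, in dark
    k=1+np.argmax(st[1:,4]); return c[k]+[u-r,v-r],st[k],(l==k)
        ~~~~~~~~~^^^^^^^^^^
ValueError: attempt to get argmax of an empty sequence
```

```bash
python3 - <<'E'
from h import *
a=np.load("w1.npy");P=camera_params("wrist");P['origin']=a[:3];P['attitude']=a[3:].reshape(3,3)
im=cv2.imread("pics/w1.png")
for u,v,z in [(402,144,.02),(467,155,.02),(371,258,.02),(431,267,.02),(228,216,.069),(205,130,.032),(208,226,.032),(258,130,.032),(258,226,.032),(365,40,0.05),(345,50,0.05),(470,30,0)]: print(u,v,ray("wrist",u,v,z,P).round(4))
for n,u,v,z in [("tested",222,154,.058),("new",444,90,.032),("old",437,180,.035)]:
    for t in (50,60,70,80):
      try: c,st,m=dark(im,u,v,22,t); print(n,t,c,st,ray("wrist",*c,z,P).round(4))
      except ValueError: print(n,t,'-')
crop=lambda u,v:cv2.resize(im[v-30:v+30,u-30:u+30],(260,260),interpolation=cv2.INTER_CUBIC)
cv2.imwrite("pics/w1c.png",np.hstack([crop(222,154),crop(444,90),crop(437,180)]))
E
```

```text
402 144 [ 0.5562 -0.2344  0.02  ]
467 155 [ 0.5408 -0.3275  0.02  ]
371 258 [ 0.3786 -0.2008  0.02  ]
431 267 [ 0.3624 -0.2977  0.02  ]
228 216 [0.4677 0.002  0.069 ]
205 130 [0.5762 0.0333 0.032 ]
208 226 [0.4384 0.0456 0.032 ]
258 130 [ 0.5761 -0.0374  0.032 ]
258 226 [ 0.4383 -0.0283  0.032 ]
365 40 [ 0.6787 -0.1724  0.05  ]
345 50 [ 0.6683 -0.1494  0.05  ]
470 30 [ 0.7008 -0.3164  0.    ]
tested 50 [233.5 145.5] [33 13  2  2  2] [ 0.5586 -0.0105  0.058 ]
tested 60 [233.70588235 147.58823529] [29 12  8 11 17] [ 0.556  -0.0105  0.058 ]
tested 70 [233.5        148.60526316] [27 11 10 15 38] [ 0.5547 -0.0101  0.058 ]
tested 80 [226.51020408 154.46258503] [ 11  11  26  25 147] [ 5.473e-01 -5.000e-04  5.800e-02]
new 50 [432.25  98.  ] [ 9 29  3  3  4] [ 0.6159 -0.265   0.032 ]
new 60 [431.86956522  94.58695652] [ 7 19  8 15 46] [ 0.62  -0.264  0.032]
new 70 [432.11594203  94.43478261] [ 7 17 10 18 69] [ 0.6202 -0.2643  0.032 ]
new 80 [456.40206186  89.31958763] [31 11  8 22 97] [ 0.6263 -0.2947  0.032 ]
old 50 -
old 60 [424.33333333 178.66666667] [ 9 20  2  2  3] [ 0.5102 -0.2654  0.035 ]
old 70 [425.05 177.85] [ 9 15  4 11 20] [ 0.5113 -0.2663  0.035 ]
old 80 [426.41463415 176.04878049] [ 9 12 10 15 41] [ 0.5139 -0.2679  0.035 ]
```

View pics/w1c.png

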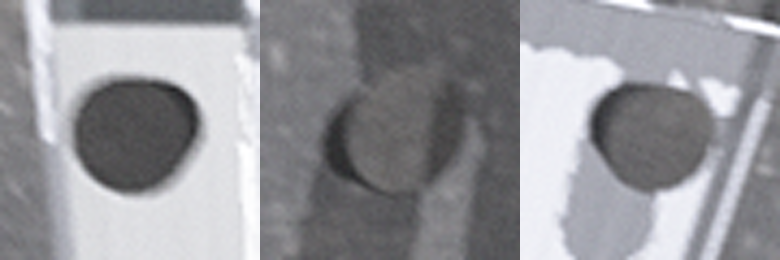

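```bash
python3 - <<'E'
from h import *
a=np.load("w1.npy");P=camera_params("wrist");P['origin']=a[:3];P['attitude']=a[3:].reshape(3,3)
for u,v,z in [(222.7,155.9,.058),(447.3,91.2,.032),(438.9,181.9,.035)]: print(ray("wrist",u,v,z,P).round(4))
plan([(.544,.003,.15,0,6),(.544,.003,.15,0,2)])
E
```

```text
[0.5455 0.0045 0.058 ]
[ 0.6241 -0.2833  0.032 ]
[ 0.5055 -0.2863  0.035 ]
from [ 0.5198 -0.1204  0.3004] yaw -0.001 t 4.6
[0.13, -0.69, 0.84] -0.0
[0.13, -0.68, 0.83] -0.0
[0.14, -0.69, 0.84] -0.0
[0.13, -0.68, 0.83] -0.0
[0.14, -0.69, 0.84] -0.01
[0.13, -0.68, 0.83] -0.0
-- [0.5439 0.0029 0.1501] -0.0003
[0.0, 0.0, 0.0] -0.0
[0.0, 0.0, 0.0] -0.0
-- [0.5439 0.0029 0.1501] -0.0003
```

```bash
python3 - <<'E'
from h import *
print(bot.observe()['joints'])
plan([(.544,.003,.13,-1.1,16),(.544,.003,.053,-1.1,4)])
E
```

```text
[-2.75418230e-01 -2.02687521e-01  1.66672350e+00 -1.70295606e-05
  1.67726830e+00  1.29644635e+00]
from [ 0.5198 -0.1204  0.3004] yaw -0.001 t 4.6
[0.05, -0.26, 0.35] 0.86
[0.03, -0.26, 0.36] 0.86
[0.01, -0.26, 0.35] 0.86
[0.0, -0.26, 0.36] 0.86
[-0.02, -0.26, 0.35] 0.86
[-0.04, -0.26, 0.36] 0.86
[-0.06, -0.26, 0.35] 0.86
[-0.07, -0.25, 0.36] 0.86
[-0.09, -0.25, 0.35] 0.86
[-0.11, -0.24, 0.36] 0.86
[-0.12, -0.23, 0.35] 0.86
[-0.14, -0.22, 0.36] 0.86
[-0.16, -0.21, 0.35] 0.85
[-0.17, -0.2, 0.36] 0.86
[-0.18, -0.19, 0.35] 0.85
[-0.19, -0.17, 0.36] 0.86
-- [0.5441 0.0029 0.13  ] -1.1003
[0.0, 0.0, 0.64] -0.0
[0.0, 0.0, 0.64] -0.0
[0.0, 0.0, 0.64] -0.0
[0.0, 0.0, 0.65] -0.0
-- [0.5441 0.0029 0.0529] -1.1003
```

Emit:
{"method": "apply_moves", "body": {
  "moves": [
    [1, [0.05, -0.26, 0.35], 0.86],
    [1, [0.03, -0.26, 0.36], 0.86],
    [1, [0.01, -0.26, 0.35], 0.86],
    [1, [0, -0.26, 0.36], 0.86],
    [1, [-0.02, -0.26, 0.35], 0.86],
    [1, [-0.04, -0.26, 0.36], 0.86],
    [1, [-0.06, -0.26, 0.35], 0.86],
    [1, [-0.07, -0.25, 0.36], 0.86]
  ]
}}

```text
t: 5.27
eef_pos: [0.5321, -0.0581, 0.2146]
ee_rot: [[0.85, -0.527, 0.0], [-0.527, -0.85, -0.0], [0.0, -0.0, -1.0]]
force: [-0.6, 0.2, -0.2]
finger_gap: 0.0851
grip_force: 0.0
```

Emit:
{"method": "apply_moves", "body": {
  "moves": [
    [1, [-0.09, -0.25, 0.35], 0.86],
    [1, [-0.11, -0.24, 0.36], 0.86],
    [1, [-0.12, -0.23, 0.35], 0.86],
    [1, [-0.14, -0.22, 0.36], 0.86],
    [1, [-0.16, -0.21, 0.35], 0.85],
    [1, [-0.17, -0.2, 0.36], 0.86],
    [1, [-0.18, -0.19, 0.35], 0.85],
    [1, [-0.19, -0.17, 0.36], 0.86]
  ]
}}

```text
t: 5.93
eef_pos: [0.5443, 0.0035, 0.1295]
ee_rot: [[0.451, -0.893, 0.0], [-0.893, -0.451, -0.0], [0.0, -0.0, -1.0]]
force: [-0.5, -0.6, 0.3]
finger_gap: 0.0852
grip_force: 0.0
```

```bash
python3 - <<'E'
from h import *
s=bot.observe(); print(s['t'],s['eef_pos'],yaw(s['ee_rot']),s['force'],s['joints'])
P=camera_params("wrist"); im=read_camera("wrist"); cv2.imwrite("pics/w2.png",im)
for n,p in [("top",(.5445,.003,.058)),("post",(.449,.003,.069))]: print(n,proj("wrist",p,P))
for n in "stopper_tested slide_post nest".split():
    print(n,[(np.round(d['xyz'],3),round(d['confidence'],2)) for d in spotter.pinpoint("wrist",n)[:4]])
plan([(.544,.003,.053,-1.1,6)])
E
```

```text
5.9333 [0.54426805 0.00347726 0.12945613] -1.1033330318630294 [-0.51029821 -0.57637792  0.29085255] [-4.04725967e-02 -1.12832969e-01  1.86544915e+00 -1.36614602e-05
  1.38866636e+00  2.63365921e+00]
top (np.float64(319.58771819145784), np.float64(222.0356444800212))
post (np.float64(434.1997225713905), np.float64(281.4478576022638))
stopper_tested [(array([0.547, 0.008, 0.025]), 0.87)]
slide_post []
nest []
from [0.5442 0.0031 0.1301] yaw -1.097 t 6.1333
[0.0, 0.0, 0.43] 0.01
[0.0, 0.0, 0.43] 0.01
[0.0, 0.0, 0.43] 0.0
[0.0, 0.0, 0.43] 0.01
[0.0, 0.0, 0.43] 0.0
[0.0, 0.01, 0.42] 0.01
-- [0.5439 0.003  0.053 ] -1.1
```

View pics/w2.png

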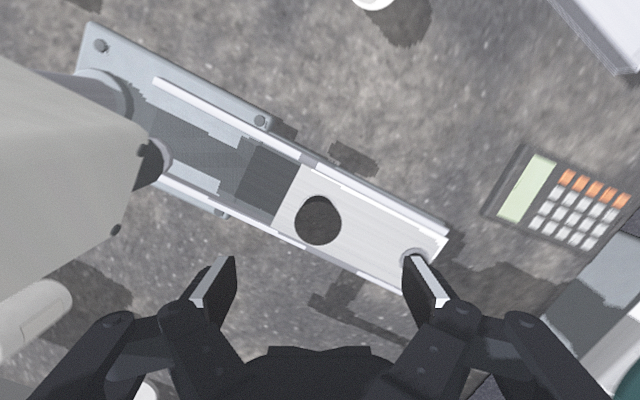

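Emit:
{"method": "apply_moves", "body": {
  "moves": [
    [1, [0.03, -0.03, 0.43], 0],
    [1, [0, -0.03, 0.43], 0],
    [1, [0, 0, 0.43], 0],
    [1, [0, 0, 0.43], 0],
    [1, [0, 0, 0.43], 0],
    [1, [0, 0, 0.43], 0],
    [1, [0, 0, 0], 0],
    [0.3, [0, 0, 0], 0]
  ],
  "squeeze": 30
}}

```text
t: 6.8
eef_pos: [0.5459, 0.0035, 0.0515]
ee_rot: [[0.454, -0.891, -0.002], [-0.891, -0.454, 0.0], [-0.001, 0.001, -1.0]]
force: [-0.2, 0.1, -0.2]
finger_gap: 0.0755
grip_force: 0.0
```

Emit:
{"method": "apply_moves", "body": {
  "moves": [
    [0.3, [0, 0, 0], 0],
    [0.2, [0, 0, 0], 0],
    [0.2, [0, 0, 0], 0],
    [0.2, [0, 0, 0], 0],
    [0.2, [0, 0, 0], 0],
    [0.2, [0, 0, 0], 0],
    [0.2, [0, 0, 0], 0],
    [0.2, [0, 0, 0], 0]
  ]
}}

```text
t: 7.47
eef_pos: [0.5467, 0.0034, 0.0532]
ee_rot: [[0.454, -0.891, 0.001], [-0.891, -0.454, -0.0], [0.001, -0.001, -1.0]]
force: [-1.2, -0.6, 6.3]
finger_gap: 0.033
grip_force: 29.4
```

```bash
python3 - <<'E'
from h import *
plan([(.546,.0035,.11,-1.1,4),(.43,-.26,.11,-1.1,12),(.43,-.26,.032,-1.1,6)])
E
```

```text
from [0.5467 0.0034 0.0532] yaw -1.099 t 7.4667
[0.0, 0.0, -0.47] 0.0
[0.0, 0.01, -0.47] 0.0
[-0.01, 0.0, -0.48] 0.0
[0.0, 0.01, -0.47] 0.01
-- [0.546  0.0034 0.1099] -1.1002
[0.51, 0.62, 0.0] -0.0
[0.51, 0.62, 0.0] -0.0
[0.51, 0.62, 0.0] -0.0
[0.5, 0.62, 0.0] -0.0
[0.51, 0.62, 0.0] -0.0
[0.5, 0.62, 0.0] -0.0
[0.51, 0.62, 0.0] -0.0
[0.5, 0.62, 0.0] -0.0
[0.51, 0.62, 0.0] -0.0
[0.5, 0.62, 0.0] -0.0
[0.51, 0.61, 0.0] -0.0
[0.5, 0.62, 0.0] -0.0
-- [ 0.4299 -0.2599  0.1099] -1.1002
[0.0, 0.0, 0.43] -0.0
[0.0, 0.0, 0.43] -0.0
[0.0, 0.0, 0.43] -0.0
[0.0, 0.0, 0.44] -0.0
[0.0, 0.0, 0.43] -0.0
[0.0, 0.0, 0.44] -0.0
-- [ 0.4299 -0.2599  0.0319] -1.1002
```

Emit:
{"method": "apply_moves", "body": {
  "moves": [
    [0.2, [0, 0, -0.47], 0],
    [0.2, [0, 0, -0.47], 0],
    [0.2, [0, 0, -0.5], 0],
    [0.2, [0, 0, -0.5], 0],
    [0.2, [0.51, 0.62, 0], 0],
    [0.2, [0.51, 0.62, 0], 0],
    [0.2, [0.51, 0.62, 0], 0],
    [0.2, [0.5, 0.62, 0], 0]
  ]
}}

```text
t: 8.13
eef_pos: [0.5071, -0.0853, 0.1108]
ee_rot: [[0.455, -0.891, 0.0], [-0.891, -0.455, -0.0], [0.0, -0.0, -1.0]]
force: [-0.3, -0.2, -1.1]
finger_gap: 0.0329
grip_force: 29.8
```

Emit:
{"method": "apply_moves", "body": {
  "moves": [
    [0.2, [0.51, 0.62, 0], 0],
    [0.2, [0.51, 0.62, 0], 0],
    [0.2, [0.5, 0.62, 0], 0],
    [0.2, [0.5, 0.62, 0], 0],
    [0.2, [0.5, 0.62, 0], 0],
    [0.2, [0.5, 0.62, 0], 0],
    [0.2, [0.51, 0.62, 0], 0],
    [0.2, [0.51, 0.62, 0], 0]
  ]
}}

```text
t: 8.8
eef_pos: [0.4295, -0.2611, 0.1108]
ee_rot: [[0.454, -0.891, 0.0], [-0.891, -0.454, -0.0], [0.0, -0.0, -1.0]]
force: [0.9, -1.0, -0.2]
finger_gap: 0.033
grip_force: 29.8
```

```bash
python3 - <<'E'
from h import *
s=bot.observe(); print(s['t'],s['eef_pos'],s['finger_gap'],s['grip_force'],s['force'])
P=camera_params("wrist"); im=read_camera("wrist"); cv2.imwrite("pics/w3.png",im)
plan([(.43,-.26,.032,-1.1,6)])
E
```

```text
8.8 [ 0.42949831 -0.26105079  0.11081364] 0.03300781175010396 29.83492074170499 [ 0.91940126 -0.96333083 -0.20152929]
from [ 0.4283 -0.2638  0.1108] yaw -1.1 t 8.85
[-0.01, -0.02, 0.44] -0.0
[-0.02, -0.02, 0.44] -0.0
[-0.01, -0.02, 0.44] -0.0
[-0.02, -0.02, 0.44] -0.0
[-0.01, -0.01, 0.43] -0.0
[-0.02, -0.02, 0.44] -0.0
-- [ 0.4301 -0.2599  0.0319] -1.1003
```

View pics/w3.png

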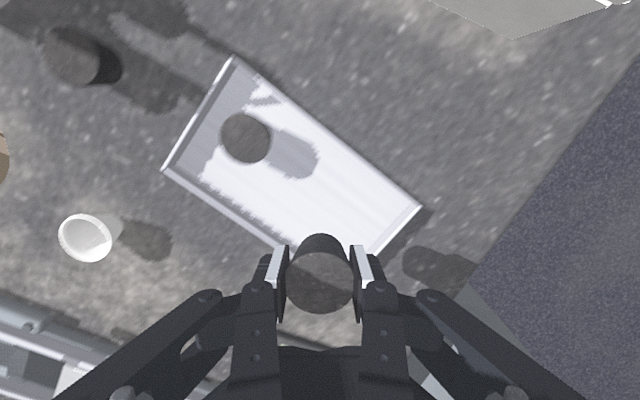

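Emit:
{"method": "apply_moves", "body": {
  "moves": [
    [0.2, [0, -0.02, 0.44], 0],
    [0.2, [0, -0.02, 0.44], 0],
    [0.2, [0, -0.02, 0.44], 0],
    [0.2, [0, 0, 0.44], 0],
    [0.2, [0, 0, 0.44], 0],
    [0.2, [0, 0, 0.4], 0],
    [0.2, [0, 0, 0], 0],
    [0.2, [0, 0, 0], 0]
  ]
}}

```text
t: 9.52
eef_pos: [0.4315, -0.2588, 0.0314]
ee_rot: [[0.454, -0.891, -0.001], [-0.891, -0.454, 0.001], [-0.001, 0.001, -1.0]]
force: [-0.1, -0.7, 0.3]
finger_gap: 0.033
grip_force: 30.3
```

Emit:
{"method": "apply_moves", "body": {
  "moves": [
    [0.2, [0, 0, 0.05], 0],
    [0.2, [0, 0, 0.03], 0],
    [0.2, [0, 0, 0], 0],
    [0.55, [0, 0, 0], 0],
    [0.55, [0, 0, 0], 0],
    [0.55, [0, 0, 0], 0],
    [0.55, [0, 0, 0], 0],
    [0.55, [0, 0, 0], 0]
  ]
}}

```text
t: 10.18
eef_pos: [0.4317, -0.2593, 0.0303]
ee_rot: [[0.454, -0.891, 0.0], [-0.891, -0.454, -0.0], [0.0, -0.0, -1.0]]
force: [0.3, 0.2, -0.4]
finger_gap: 0.047
grip_force: 0.0
```

Emit:
{"method": "apply_moves", "body": {
  "moves": [
    [0.55, [0, 0, -0.2], 0],
    [0.55, [0, 0, -0.4], 0],
    [0.55, [0, 0, -0.7], 0],
    [0.7, [0, 0, -0.9], 0],
    [1, [0, 0, -1], 0],
    [1, [0, 0, -1], 0],
    [1, [0, 0, 0], 0],
    [1, [0, 0, 0], 0]
  ]
}}

```text
t: 10.85
eef_pos: [0.4323, -0.2597, 0.1591]
ee_rot: [[0.454, -0.891, 0.003], [-0.891, -0.454, -0.002], [0.004, -0.002, -1.0]]
force: [-0.5, -0.0, -0.5]
finger_gap: 0.0854
grip_force: 0.0
```

```bash
python3 - <<'E'
from h import *
plan([(.55,-.27,.17,-1.1,5),(.58,-.283,.15,-1.1,3)])
E
```

```text
from [ 0.4323 -0.2597  0.1591] yaw -1.099 t 10.85
[0.42, -0.67, -0.07] 0.0
[0.42, -0.67, -0.07] 0.0
[0.42, -0.67, -0.07] 0.0
[0.41, -0.66, -0.08] 0.0
[0.42, -0.67, -0.07] 0.01
-- [ 0.5501 -0.2701  0.1699] -1.1003
[0.28, -0.23, 0.22] -0.0
[0.28, -0.23, 0.22] -0.0
[0.28, -0.23, 0.22] -0.0
-- [ 0.58   -0.2831  0.1501] -1.1003
```

```bash
python3 - <<'E'
from h import *
plan([(.55,-.27,.16,-1.1,4),(.6245,-.2835,.12,-1.1,4)])
E
```

```text
from [ 0.4323 -0.2597  0.1591] yaw -1.099 t 10.85
[0.52, -0.83, -0.01] 0.0
[0.52, -0.84, -0.01] 0.0
[0.52, -0.83, -0.01] 0.0
[0.53, -0.84, 0.0] 0.01
-- [ 0.5501 -0.2701  0.16  ] -1.1003
[0.38, -0.5, 0.33] -0.0
[0.38, -0.5, 0.33] -0.0
[0.38, -0.5, 0.34] -0.0
[0.38, -0.51, 0.33] -0.0
-- [ 0.6245 -0.2834  0.1201] -1.1003
```

Emit:
{"method": "apply_moves", "body": {
  "moves": [
    [0.7, [0.52, -0.83, 0], 0],
    [0.7, [0.52, -0.84, 0], 0],
    [0.7, [0.52, -0.83, 0], 0],
    [0.7, [0.53, -0.84, 0], 0],
    [0.7, [0.38, -0.5, 0.33], 0],
    [0.7, [0.38, -0.5, 0.33], 0],
    [0.7, [0.38, -0.5, 0.34], 0],
    [0.7, [0.38, -0.5, 0.33], 0]
  ]
}}

```text
t: 11.52
eef_pos: [0.6241, -0.2828, 0.1147]
ee_rot: [[0.454, -0.891, -0.002], [-0.891, -0.454, 0.001], [-0.001, 0.001, -1.0]]
force: [-1.0, -0.4, -0.3]
finger_gap: 0.0598
grip_force: 0.0
```

```bash
python3 - <<'E'
from h import *
import time
read_camera("wrist")
P=camera_params("wrist"); s=bot.observe(); im=read_camera("wrist"); cv2.imwrite("pics/w4.png",im)
print(s['t'],s['eef_pos'],s['finger_gap'])
print(proj("wrist",(.6245,-.2835,.032),P))
for d in spotter.trace("wrist","stopper_new")[:3]:
    m=d['mask'];v,u=np.nonzero(m);print(d['confidence'],u.min(),u.max(),v.min(),v.max(),m.sum())
print([(np.round(d['xyz'],3),round(d['confidence'],2)) for d in spotter.pinpoint("wrist","stopper_new")])
E
```

```text
11.5667 [ 0.62571375 -0.28286019  0.11231475] 0.06002588528525311
(np.float64(321.1934340937965), np.float64(218.13833823538332))
0.79 299 344 190 236 1595
[(array([ 0.625, -0.285, -0.001]), 0.84)]
```

View pics/w4.png

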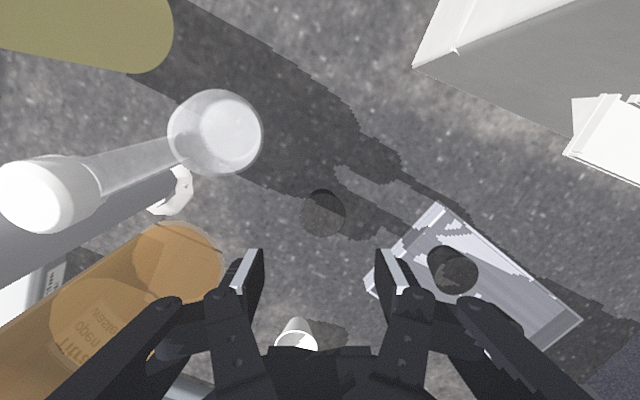

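```bash
python3 - <<'E'
from h import *
plan([(.6255,-.2855,.026,-1.1,8)])
E
```

```text
from [ 0.6232 -0.2827  0.1152] yaw -1.099 t 11.7167
[0.01, 0.0, 0.37] 0.0
[0.02, 0.0, 0.37] 0.0
[0.01, 0.0, 0.37] 0.0
[0.02, -0.01, 0.37] 0.0
[0.01, 0.0, 0.37] 0.0
[0.02, -0.01, 0.37] 0.0
[0.01, 0.0, 0.38] 0.01
[0.02, -0.01, 0.37] 0.0
-- [ 0.6256 -0.2855  0.0261] -1.1
```

Emit:
{"method": "apply_moves", "body": {
  "moves": [
    [0.7, [0.04, -0.02, 0.4], 0],
    [0.7, [0.04, -0.02, 0.4], 0],
    [0.7, [0.02, 0, 0.4], 0],
    [0.7, [0, 0, 0.4], 0],
    [0.7, [0, 0, 0.4], 0],
    [0.7, [0, 0, 0.4], 0],
    [0.7, [0, 0, 0.2], 0],
    [0.7, [0, 0, 0], 0]
  ]
}}

```text
t: 12.38
eef_pos: [0.6253, -0.2848, 0.0361]
ee_rot: [[0.454, -0.891, -0.002], [-0.891, -0.454, 0.001], [-0.002, 0.002, -1.0]]
force: [-0.4, 0.5, 0.1]
finger_gap: 0.0596
grip_force: 0.0
```

Emit:
{"method": "apply_moves", "body": {
  "moves": [
    [0.7, [0, 0, 0.17], 0],
    [0.7, [0, 0, 0.16], 0],
    [0.7, [0, 0, 0], 0],
    [0.2, [0, 0, 0], 0],
    [0.2, [0, 0, 0], 0],
    [0.2, [0, 0, 0], 0],
    [0.2, [0, 0, 0], 0],
    [0.2, [0, 0, 0], 0]
  ]
}}

```text
t: 13.05
eef_pos: [0.6263, -0.2852, 0.029]
ee_rot: [[0.454, -0.891, 0.001], [-0.891, -0.454, -0.0], [0.001, -0.0, -1.0]]
force: [-0.7, 0.5, 4.9]
finger_gap: 0.0329
grip_force: 29.8
```

Emit:
{"method": "apply_moves", "body": {
  "moves": [
    [0.2, [0, 0, -0.2], 0],
    [0.2, [0, 0, -0.5], 0],
    [0.2, [0, 0, -0.6], 0],
    [0.2, [0, 0, -0.7], 0],
    [0.2, [0, 0, -0.7], 0],
    [0.2, [0, 0, -0.5], 0],
    [0.2, [0, 0, 0], 0],
    [0.2, [0, 0, 0], 0]
  ]
}}

```text
t: 13.72
eef_pos: [0.6263, -0.2853, 0.1256]
ee_rot: [[0.454, -0.891, 0.002], [-0.891, -0.454, -0.001], [0.001, -0.001, -1.0]]
force: [-0.2, -0.4, -1.0]
finger_gap: 0.0327
grip_force: 29.9
```

```bash
python3 - <<'E'
from h import *
plan([(.53,-.2,.125,-1.1,6),(.49,.003,.125,-1.1,10)])
E
```

```text
from [ 0.6263 -0.2853  0.1256] yaw -1.099 t 13.7167
[-0.66, 0.26, 0.0] 0.0
[-0.67, 0.26, 0.0] 0.0
[-0.66, 0.26, 0.0] 0.0
[-0.67, 0.26, 0.01] 0.0
[-0.66, 0.26, 0.0] 0.0
[-0.67, 0.27, 0.01] 0.01
-- [ 0.53  -0.2    0.125] -1.1002
[-0.66, -0.19, 0.0] -0.0
[-0.66, -0.19, 0.0] -0.0
[-0.66, -0.19, 0.0] -0.0
[-0.67, -0.19, 0.0] -0.0
[-0.66, -0.19, 0.0] -0.0
[-0.67, -0.19, 0.0] -0.0
[-0.66, -0.19, 0.0] -0.0
[-0.67, -0.18, 0.0] -0.0
[-0.66, -0.19, 0.0] -0.0
[-0.67, -0.18, 0.0] -0.0
-- [0.4899 0.0031 0.125 ] -1.1002
```

```bash
python3 - <<'E'
from h import *
plan([(.53,-.2,.13,-1.1,6),(.48,.02,.13,-1.1,9)])
E
```

```text
from [ 0.6263 -0.2853  0.1256] yaw -1.099 t 13.7167
[-0.66, 0.26, -0.02] 0.0
[-0.67, 0.26, -0.03] 0.0
[-0.66, 0.26, -0.02] 0.0
[-0.67, 0.26, -0.03] 0.0
[-0.66, 0.26, -0.02] 0.0
[-0.67, 0.27, -0.03] 0.01
-- [ 0.53   -0.2     0.1301] -1.1002
[-0.81, -0.2, 0.0] -0.0
[-0.81, -0.21, 0.0] -0.0
[-0.81, -0.2, 0.0] -0.0
[-0.81, -0.21, 0.0] -0.0
[-0.81, -0.2, 0.0] -0.0
[-0.81, -0.21, 0.0] -0.0
[-0.81, -0.2, 0.0] -0.0
[-0.81, -0.21, 0.0] -0.0
[-0.81, -0.2, 0.0] -0.0
-- [0.48   0.0199 0.1301] -1.1002
```

Emit:
{"method": "apply_moves", "body": {
  "moves": [
    [0.2, [-0.66, 0.26, -0.02], 0],
    [0.2, [-0.67, 0.26, -0.03], 0],
    [0.2, [-0.66, 0.26, -0.02], 0],
    [0.2, [-0.67, 0.26, -0.03], 0],
    [0.2, [-0.66, 0.26, -0.02], 0],
    [0.2, [-0.67, 0.26, -0.03], 0],
    [0.2, [-0.81, -0.2, 0], 0],
    [0.2, [-0.81, -0.2, 0], 0]
  ]
}}

```text
t: 14.38
eef_pos: [0.5173, -0.1503, 0.1277]
ee_rot: [[0.453, -0.891, -0.002], [-0.891, -0.453, 0.001], [-0.001, 0.001, -1.0]]
force: [0.5, 0.3, 0.2]
finger_gap: 0.0331
grip_force: 29.9
```

Emit:
{"method": "apply_moves", "body": {
  "moves": [
    [0.2, [-0.81, -0.2, 0], 0],
    [0.2, [-0.81, -0.21, 0], 0],
    [0.2, [-0.81, -0.2, 0], 0],
    [0.2, [-0.81, -0.21, 0], 0],
    [0.2, [-0.81, -0.2, 0], 0],
    [0.2, [-0.81, -0.21, 0], 0],
    [0.2, [-0.81, -0.2, 0], 0],
    [0.2, [0, 0, 0], 0]
  ]
}}

```text
t: 15.05
eef_pos: [0.4782, 0.023, 0.1277]
ee_rot: [[0.456, -0.89, -0.002], [-0.89, -0.456, 0.001], [-0.002, 0.001, -1.0]]
force: [-0.3, -0.2, -0.3]
finger_gap: 0.0327
grip_force: 29.9
```

```bash
python3 - <<'E'
from h import *
for _ in range(6): read_camera("wrist")
P=camera_params("wrist"); s=bot.observe(); im=read_camera("wrist"); cv2.imwrite("pics/w5f.png",im)
np.save("w5.npy",np.r_[P['origin'],P['attitude'].ravel(),s['eef_pos']])
print(s['t'],s['eef_pos'],yaw(s['ee_rot']),s['force'])
u,v=proj("wrist",(.5455,.004,.032),P);print(u,v,proj("wrist",s['eef_pos'],P))
print([(np.round(d['xyz'],4),round(d['confidence'],2)) for d in spotter.pinpoint("wrist","nest")])
print([(np.round(d['xyz'],4),round(d['confidence'],2)) for d in spotter.pinpoint("wrist","slide_post")])
print([(np.round(d['xyz'],4),round(d['confidence'],2)) for d in spotter.pinpoint("wrist","stopper_new")])
cv2.imwrite("pics/w5.png",cv2.resize(im[150:350,170:430],(780,600),interpolation=cv2.INTER_CUBIC))
E
```

```text
15.35 [0.47962411 0.01929097 0.12852419] -1.1003584885851319 [-0.28509292 -0.25499488 -0.16761931]
252.49561838100885 158.30350232769877 (np.float64(319.71296039875267), np.float64(275.690434614939))
[(array([0.5445, 0.0008, 0.0271]), 0.9)]
[(array([0.4445, 0.0025, 0.0684]), 0.57)]
[(array([0.4761, 0.0247, 0.1005]), 0.69)]
```

View pics/w5.png

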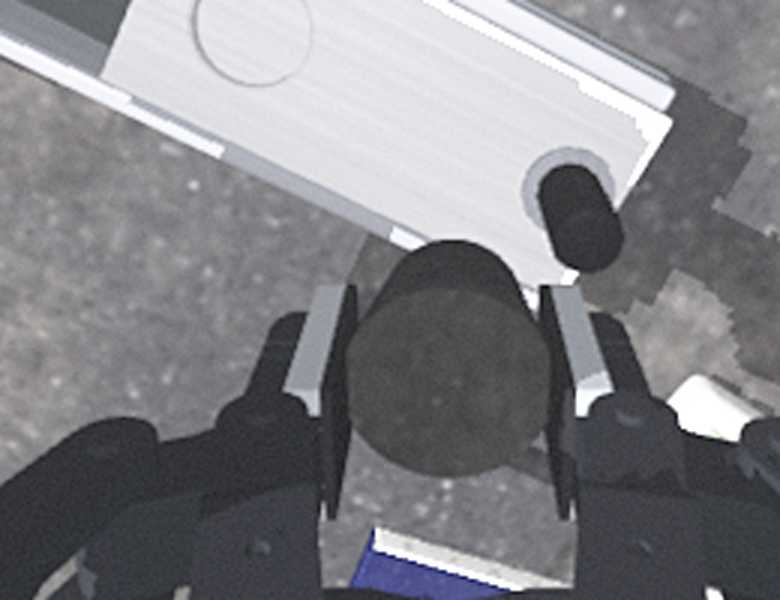

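```bash
python3 - <<'E'
from h import *
a=np.load("w5.npy");P=camera_params("wrist");P['origin']=a[:3];P['attitude']=a[3:12].reshape(3,3)
im=cv2.imread("pics/w5f.png"); t=a[12:]
print("held",ray("wrist",319.7,276.7,t[2]+.003,P)-t)
# fit circle: rectify slide plane z=.032 at 0.25 mm/px around the nest
c0=np.array([.545,.004]);n=240;h=n/2
src=np.float32([proj("wrist",(c0[0]+(i-h)*.00025,c0[1]+(j-h)*.00025,.032),P) for i,j in [(0,0),(n,0),(n,n),(0,n)]])
H=cv2.getPerspectiveTransform(np.float32([(0,0),(n,0),(n,n),(0,n)]),src)
r=cv2.warpPerspective(im,H,(n,n),flags=cv2.INTER_CUBIC|cv2.WARP_INVERSE_MAP)
g=cv2.GaussianBlur(cv2.cvtColor(r,cv2.COLOR_BGR2GRAY),(0,0),2).astype(float)
best=[]
th=np.linspace(0,2*np.pi,120,endpoint=False)
for cx in range(90,150):
  for cy in range(90,150):
    f=lambda R:cv2.remap(g.astype(np.float32),(cx+R*np.cos(th)).astype(np.float32)[None],(cy+R*np.sin(th)).astype(np.float32)[None],1)
    best.append(((f(62)*.5+f(56)*0+f(68)*.5-f(62)).mean() if 0 else np.minimum((f(55)+f(69))/2-f(62),12).mean(),cx,cy))
best.sort(reverse=True)
for b in best[:4]: print(b,c0+(np.array(b[1:])-h)*.00025)
cv2.circle(r,best[0][1:],62,(0,0,255),1);cv2.imwrite("pics/n.png",cv2.resize(r,(480,480)))
print(ray("wrist",254.3,159.7,.032,P))
E
```

```text
held [ 0.00060528 -0.00116124  0.003     ]
(np.float32(10.850114), 118, 121) [0.5445  0.00425]
(np.float32(10.787251), 119, 121) [0.54475 0.00425]
(np.float32(10.659424), 117, 121) [0.54425 0.00425]
(np.float32(10.594649), 119, 120) [0.54475 0.004  ]
[0.5438327  0.00436534 0.032     ]
```

View pics/n.png

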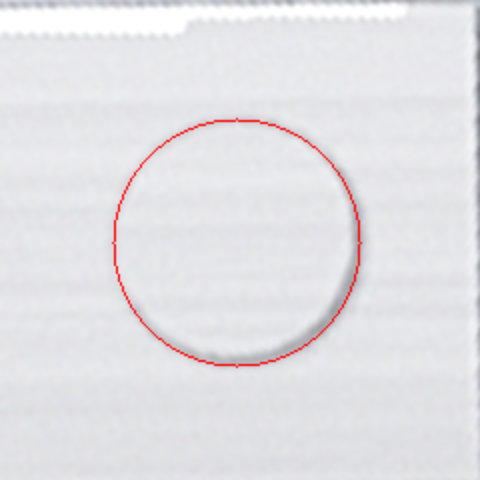

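```bash
python3 - <<'E'
from h import *
plan([(.5442,.0051,.128,-1.1,5),(.5442,.0051,.074,-1.1,6)])
E
```

```text
from [0.4796 0.0196 0.1288] yaw -1.1 t 15.55
[0.28, -0.34, 0.01] -0.0
[0.28, -0.34, 0.0] -0.0
[0.28, -0.34, 0.01] -0.0
[0.28, -0.34, 0.0] -0.0
[0.29, -0.34, 0.01] -0.0
-- [0.5443 0.005  0.1279] -1.1002
[0.0, 0.0, 0.3] -0.0
[0.0, 0.0, 0.3] -0.0
[0.0, 0.0, 0.3] -0.0
[0.0, 0.0, 0.3] -0.0
[0.0, 0.0, 0.3] -0.0
[0.0, 0.0, 0.3] -0.0
-- [0.5443 0.005  0.0739] -1.1002
```

Emit:
{"method": "apply_moves", "body": {
  "moves": [
    [0.2, [0.28, -0.34, 0], 0],
    [0.2, [0.28, -0.34, 0], 0],
    [0.2, [0.28, -0.34, 0], 0],
    [0.2, [0.28, -0.34, 0], 0],
    [0.2, [0.29, -0.34, 0], 0],
    [0.2, [0, 0, 0.4], 0],
    [0.2, [0, 0, 0.4], 0],
    [0.2, [0, 0, 0.4], 0]
  ]
}}

```text
t: 16.22
eef_pos: [0.5434, 0.0055, 0.0911]
ee_rot: [[0.454, -0.891, -0.001], [-0.891, -0.454, 0.0], [-0.001, 0.001, -1.0]]
force: [0.6, 0.2, -0.7]
finger_gap: 0.0331
grip_force: 29.9
```

Emit:
{"method": "apply_moves", "body": {
  "moves": [
    [0.2, [0, 0, 0.4], 0],
    [0.2, [0, 0, 0], 0],
    [0.2, [0, 0, 0], 0],
    [0.2, [0, 0, 0], 0],
    [0.2, [0, 0, 0], 0],
    [0.2, [0, 0, 0], 0],
    [0.2, [0, 0, 0], 0],
    [0.2, [0, 0, 0], 0]
  ]
}}

```text
t: 16.88
eef_pos: [0.5444, 0.0055, 0.0813]
ee_rot: [[0.454, -0.891, 0.001], [-0.891, -0.454, -0.0], [0.0, -0.001, -1.0]]
force: [0.4, 0.0, -0.1]
finger_gap: 0.0328
grip_force: 29.9
```

Emit:
{"method": "apply_moves", "body": {
  "moves": [
    [0.2, [0, 0, 0.2], 0],
    [0.2, [0, 0, 0.2], 0],
    [0.2, [0, 0, 0.15], 0],
    [0.2, [0, 0, 0.1], 0],
    [0.2, [0, 0, 0.08], 0],
    [0.2, [0, 0, 0.07], 0],
    [0.2, [0, 0, 0], 0],
    [0.2, [0, 0, 0], 0]
  ]
}}

```text
t: 17.55
eef_pos: [0.5443, 0.0055, 0.0569]
ee_rot: [[0.454, -0.891, -0.0], [-0.891, -0.454, 0.0], [-0.0, 0.0, -1.0]]
force: [0.7, -0.1, -0.2]
finger_gap: 0.0329
grip_force: 29.9
```

Bottom at about 29 mm, below the 32 mm rim, with no contact force, so it is in the pocket. I'll lower it the rest of the way.

Emit:
{"method": "apply_moves", "body": {
  "moves": [
    [0.2, [0, 0, 0.04], 0],
    [0.2, [0, 0, 0.04], 0],
    [0.2, [0, 0, 0], 0],
    [0.2, [0, 0, 0], 0],
    [0.2, [0, 0, 0], 0],
    [0.2, [0, 0, 0], 0],
    [0.2, [0, 0, 0], 0],
    [0.2, [0, 0, 0], 0]
  ]
}}

```text
t: 18.22
eef_pos: [0.5445, 0.0055, 0.0549]
ee_rot: [[0.454, -0.891, 0.001], [-0.891, -0.454, -0.0], [0.0, -0.001, -1.0]]
force: [-0.1, 0.6, 6.0]
finger_gap: 0.0322
grip_force: 30.3
```

Emit:
{"method": "apply_moves", "body": {
  "moves": [
    [0.7, [0, 0, 0], 0],
    [0.7, [0, 0, 0], 0],
    [0.7, [0, 0, 0], 0],
    [0.7, [0, 0, 0], 0],
    [0.7, [0, 0, -0.4], 0],
    [0.7, [0, 0, -0.7], 0],
    [0.7, [0, 0, -0.9], 0],
    [0.7, [0, 0, -0.7], 0]
  ]
}}

```text
t: 18.88
eef_pos: [0.5443, 0.0055, 0.1381]
ee_rot: [[0.454, -0.891, 0.001], [-0.891, -0.454, -0.0], [0.0, -0.001, -1.0]]
force: [0.8, -0.2, 1.1]
finger_gap: 0.0599
grip_force: 0.0
```

```bash
python3 - <<'E'
from h import *
for _ in range(2): read_camera("wrist")
P=camera_params("wrist"); s=bot.observe(); im=read_camera("wrist"); cv2.imwrite("pics/w6.png",im)
print(s['t'],s['eef_pos'],yaw(s['ee_rot']),proj("wrist",(.5445,.0043,.058),P))
for d in spotter.trace("wrist","stopper_new")[:3]:
    m=d['mask'];v,u=np.nonzero(m);print(d['confidence'],u.min(),u.max(),v.min(),v.max(),m.sum())
for n in ["stopper_new","slide_post","nest"]: print(n,[(np.round(d['xyz'],4),round(d['confidence'],2)) for d in spotter.pinpoint("wrist",n)])
a=np.load("w5.npy");P['origin']=a[:3];P['attitude']=a[3:12].reshape(3,3)
print("post", ray("wrist",170+592/3,150+240/3,.069,P),"collar",ray("wrist",170+568/3,150+192/3,.035,P))
plan([(.449,.0035,.11,-1.1,5),(.449,.0035,.06,-1.1,5)])
E
```

```text
18.9833 [0.54570578 0.00546685 0.14035007] -1.0994334848773972 (np.float64(322.17747676833136), np.float64(217.1730609291238))
0.64 300 344 192 239 1664
stopper_new [(array([0.5412, 0.0068, 0.0271]), 0.78)]
slide_post [(array([0.4487, 0.0048, 0.0682]), 0.78)]
nest [(array([ 0.5427, -0.0015,  0.0262]), 0.94)]
post [0.44959999 0.00486206 0.069     ] collar [0.45028468 0.00571535 0.035     ]
from [0.5438 0.0055 0.1346] yaw -1.099 t 19.2333
[-0.27, 0.57, 0.16] 0.0
[-0.28, 0.57, 0.16] 0.0
[-0.27, 0.57, 0.17] 0.0
[-0.28, 0.57, 0.16] 0.0
[-0.27, 0.56, 0.17] 0.01
-- [0.4492 0.0034 0.11  ] -1.1002
[0.0, 0.0, 0.33] -0.0
[0.0, 0.0, 0.33] -0.0
[0.0, 0.0, 0.34] -0.0
[0.0, 0.0, 0.33] -0.0
[0.0, 0.0, 0.34] -0.0
-- [0.4492 0.0034 0.0599] -1.1002
```

```bash
python3 - <<'E'
from h import *
plan([(.4495,.0046,.11,-1.1,4),(.4495,.0046,.060,-1.1,4)])
plan([(.5615,.0043,.060,-1.1,14)],np.array([.4495,.0046,.06]),-1.1)
E
```

```text
from [0.5438 0.0055 0.1346] yaw -1.099 t 19.2333
[-0.35, 0.7, 0.2] 0.0
[-0.35, 0.7, 0.21] 0.0
[-0.35, 0.71, 0.2] 0.0
[-0.35, 0.7, 0.21] 0.01
-- [0.4496 0.0046 0.11  ] -1.1002
[0.0, 0.0, 0.42] -0.0
[0.0, 0.0, 0.42] -0.0
[0.0, 0.0, 0.41] -0.0
[0.0, 0.0, 0.42] -0.0
-- [0.4496 0.0046 0.0599] -1.1002
from [0.4495 0.0046 0.06  ] yaw -1.1 t 19.2333
[0.12, -0.24, 0.0] -0.0
[0.12, -0.24, 0.0] -0.0
[0.12, -0.24, 0.0] -0.0
[0.12, -0.24, 0.0] -0.0
[0.12, -0.24, 0.0] -0.0
[0.12, -0.24, 0.0] -0.0
[0.12, -0.24, 0.0] -0.0
[0.12, -0.23, 0.0] -0.0
[0.12, -0.24, 0.0] -0.0
[0.12, -0.23, 0.0] -0.0
[0.13, -0.24, 0.0] -0.0
[0.12, -0.23, 0.0] -0.0
[0.13, -0.24, 0.0] -0.0
[0.12, -0.23, 0.0] -0.0
-- [0.5614 0.0043 0.06  ] -1.1
```

Emit:
{"method": "apply_moves", "body": {
  "moves": [
    [0.7, [-0.35, 0.7, 0.2], 0],
    [0.7, [-0.35, 0.7, 0.2], 0],
    [0.7, [-0.35, 0.71, 0.2], 0],
    [0.7, [-0.35, 0.7, 0.2], 0],
    [0.7, [0, 0, 0.4], 0],
    [0.7, [0, 0, 0.4], 0],
    [0.7, [0, 0, 0.4], 0],
    [0.7, [0, 0, 0.3], 0]
  ]
}}

```text
t: 19.9
eef_pos: [0.4501, 0.0047, 0.0646]
ee_rot: [[0.454, -0.891, -0.002], [-0.891, -0.454, 0.0], [-0.001, 0.001, -1.0]]
force: [0.9, 0.2, -0.6]
finger_gap: 0.0595
grip_force: 0.0
```

Emit:
{"method": "apply_moves", "body": {
  "moves": [
    [0.7, [0, 0, 0], 0],
    [0.1, [0, 0, 0], 0],
    [0.1, [0, 0, 0], 0],
    [0, [0, 0, 0], 0],
    [0, [0, 0, 0], 0],
    [0, [0, 0, 0], 0],
    [0, [0, 0, 0], 0],
    [0, [0, 0, 0], 0]
  ]
}}

```text
t: 20.57
eef_pos: [0.4505, 0.0046, 0.0671]
ee_rot: [[0.454, -0.891, 0.001], [-0.891, -0.454, -0.0], [0.001, -0.001, -1.0]]
force: [1.5, -1.1, 5.3]
finger_gap: 0.0169
grip_force: 29.6
```

Emit:
{"method": "apply_moves", "body": {
  "moves": [
    [0, [0.08, -0.16, 0], 0],
    [0, [0.12, -0.24, 0], 0],
    [0, [0.12, -0.24, 0], 0],
    [0, [0.12, -0.24, 0], 0],
    [0, [0.12, -0.24, 0], 0],
    [0, [0.12, -0.24, 0], 0],
    [0, [0.12, -0.24, 0], 0],
    [0, [0.12, -0.24, 0], 0]
  ]
}}

```text
t: 21.23
eef_pos: [0.5124, 0.004, 0.0671]
ee_rot: [[0.454, -0.891, 0.001], [-0.891, -0.454, -0.002], [0.002, 0.001, -1.0]]
force: [-1.9, -12.5, 8.1]
finger_gap: 0.0169
grip_force: 30.0
```

Emit:
{"method": "apply_moves", "body": {
  "moves": [
    [0, [0.12, -0.24, 0], 0],
    [0, [0.12, -0.24, 0], 0],
    [0, [0.12, -0.23, 0], 0],
    [0, [0.12, -0.24, 0], 0],
    [0, [0.12, -0.23, 0], 0],
    [0, [0.08, -0.16, 0], 0],
    [0, [0, 0, 0], 0],
    [0, [0, 0, 0], 0]
  ]
}}

```text
t: 21.9
eef_pos: [0.5576, 0.0036, 0.0671]
ee_rot: [[0.454, -0.891, 0.001], [-0.891, -0.454, -0.003], [0.003, 0.0, -1.0]]
force: [2.1, -16.1, 6.3]
finger_gap: 0.0165
grip_force: 29.8
```

Emit:
{"method": "apply_moves", "body": {
  "moves": [
    [0, [0.04, 0.02, 0], 0],
    [0, [0.03, -0.06, 0], 0],
    [0, [0.03, -0.06, 0], 0],
    [0, [0.03, -0.06, 0], 0],
    [0, [0.015, -0.03, 0], 0],
    [0, [0, 0, 0], 0],
    [0, [0, 0, 0], 0],
    [0, [0, 0, 0], 0]
  ]
}}

```text
t: 22.57
eef_pos: [0.5644, 0.0033, 0.0671]
ee_rot: [[0.454, -0.891, 0.001], [-0.891, -0.454, -0.001], [0.002, -0.001, -1.0]]
force: [1.8, -6.0, 5.6]
finger_gap: 0.0166
grip_force: 29.8
```

Travelled 113.9 mm with no stop felt yet, so I'll continue in small steps.

Emit:
{"method": "apply_moves", "body": {
  "moves": [
    [0, [0.02, -0.03, 0], 0],
    [0, [0.02, -0.03, 0], 0],
    [0, [0, 0, 0], 0],
    [0, [0, 0, 0], 0],
    [0, [0, 0, 0], 0],
    [0, [0, 0, 0], 0],
    [0, [0, 0, 0], 0],
    [0, [0, 0, 0], 0]
  ]
}}

```text
t: 23.23
eef_pos: [0.5652, 0.0033, 0.067]
ee_rot: [[0.454, -0.891, -0.002], [-0.891, -0.454, -0.001], [-0.0, 0.002, -1.0]]
force: [-14.0, -4.0, 15.7]
finger_gap: 0.0167
grip_force: 30.8
```

Emit:
{"method": "apply_moves", "body": {
  "moves": [
    [0.5, [0, 0, 0], 0],
    [0.5, [0, 0, 0], 0],
    [0.5, [0, 0, 0], 0],
    [0.5, [0, 0, -0.3], 0],
    [0.5, [0, 0, -0.8], 0],
    [0.5, [0, 0, -1], 0],
    [0.3, [0, 0, -1], 0],
    [0, [0, 0, -1], 0]
  ]
}}

```text
t: 23.9
eef_pos: [0.5658, 0.0037, 0.1915]
ee_rot: [[0.454, -0.891, 0.0], [-0.891, -0.454, 0.0], [-0.0, -0.0, -1.0]]
force: [0.7, -0.7, 0.7]
finger_gap: 0.0194
grip_force: 0.0
```

Emit:
{"method": "apply_moves", "body": {
  "moves": [
    [0, [0, 0, -1], 0],
    [0, [0, 0, -1], 0],
    [0, [0, 0, -1], 0],
    [0, [0, 0, -1], 0],
    [0, [0, 0, 0], 0],
    [0, [0, 0, 0], 0],
    [0, [0, 0, 0], 0],
    [0, [0, 0, 0], 0]
  ]
}}

```text
t: 24.57
eef_pos: [0.5657, 0.0037, 0.3083]
ee_rot: [[0.454, -0.891, -0.002], [-0.891, -0.454, 0.0], [-0.001, 0.001, -1.0]]
force: [0.3, -0.0, -0.7]
finger_gap: 0.0001
grip_force: 0.0
```

```bash
python3 - <<'E'
from h import *
read_camera("scene");read_camera("wrist");s=bot.observe();print(s['t'],s['eef_pos'],s['force'])
for c,n in [("scene","lever_grip"),("scene","lever_hub"),("wrist","slide_post"),("wrist","stopper_new"),("scene","slide_post"),("scene","slide"),("wrist","lever_grip")]: print(c,n,[(np.round(d['xyz'],4),round(d['confidence'],2)) for d in (spotter.pinpoint(c,n) if n!="slide" else [])])
plan([(.580,.1415,.315,-1.1,7),(.580,.1415,.288,-1.1,4)])
E
```

```text
24.6667 [0.56578339 0.00369531 0.30836728] [ 0.06931239  0.37553076 -0.05539427]
scene lever_grip [(array([0.5817, 0.1418, 0.2545]), 0.89)]
scene lever_hub [(array([0.6821, 0.1425, 0.1696]), 0.58)]
wrist slide_post [(array([0.5613, 0.0028, 0.0654]), 0.66)]
wrist stopper_new [(array([0.658 , 0.0056, 0.0258]), 0.52), (array([ 0.6274,  0.3102, -0.0028]), 0.45)]
scene slide_post [(array([0.5686, 0.0007, 0.068 ]), 0.64)]
scene slide []
wrist lever_grip []
from [0.566  0.0037 0.3094] yaw -1.099 t 24.9667
[-0.55, -0.36, -0.03] 0.0
[-0.56, -0.36, -0.03] 0.0
[-0.55, -0.36, -0.03] 0.0
[-0.56, -0.36, -0.02] 0.0
[-0.55, -0.35, -0.03] 0.0
[-0.56, -0.36, -0.02] 0.0
[-0.55, -0.35, -0.03] 0.01
-- [0.58   0.1414 0.3151] -1.1002
[0.0, 0.0, 0.23] -0.0
[0.0, 0.0, 0.22] -0.0
[0.0, 0.0, 0.23] -0.0
[0.0, 0.0, 0.22] -0.0
-- [0.58   0.1414 0.2881] -1.1002
```

Emit:
{"method": "apply_moves", "body": {
  "moves": [
    [0, [-0.55, -0.36, -0.05], 0],
    [0, [-0.56, -0.36, -0.05], 0],
    [0, [-0.55, -0.36, -0.05], 0],
    [0, [-0.56, -0.36, -0.05], 0],
    [0, [-0.55, -0.36, 0], 0],
    [0, [-0.56, -0.36, 0], 0],
    [0, [-0.55, -0.36, 0], 0],
    [0, [0, 0, 0.3], 0]
  ]
}}

```text
t: 25.63
eef_pos: [0.5809, 0.1444, 0.3077]
ee_rot: [[0.456, -0.89, 0.002], [-0.89, -0.456, 0.001], [-0.0, -0.002, -1.0]]
force: [1.3, 0.4, -0.2]
finger_gap: 0.0002
grip_force: 0.0
```

Emit:
{"method": "apply_moves", "body": {
  "moves": [
    [0, [0, 0, 0.2], 0],
    [0, [0, 0, 0.2], 0],
    [0, [0, 0, 0.2], 0],
    [0, [0, 0, 0.1], 0],
    [0, [0, 0, 0], 0],
    [0, [0, 0, 0], 0],
    [0, [0, 0, 0], 0],
    [0, [0, 0, 0], 0]
  ]
}}

```text
t: 26.3
eef_pos: [0.5806, 0.1416, 0.286]
ee_rot: [[0.454, -0.891, 0.001], [-0.891, -0.454, 0.0], [0.0, -0.001, -1.0]]
force: [-0.4, 0.2, 0.2]
finger_gap: -0.0002
grip_force: 0.0
```

```bash
python3 - <<'E'
from h import *
w=[]
for l in np.linspace(0.05,.56,8):
    th=.698-l; w.append((.6815-.13*np.cos(th),.1415,.17+.13*np.sin(th)+.028,-1.1,2))
for l in (.64,.70): 
    th=.698-l; w.append((.6815-.13*np.cos(th),.1415,.17+.13*np.sin(th)+.028,-1.1,4))
plan(w)
E
```

```text
from [0.5806 0.1416 0.286 ] yaw -1.1 t 26.3
[-0.02, 0.04, 0.16] 0.0
[-0.02, 0.04, 0.16] 0.0
-- [0.578  0.1416 0.2764] -1.0996
[-0.04, 0.08, 0.13] 0.0
[-0.04, 0.09, 0.13] 0.0
-- [0.5723 0.1414 0.2686] -1.0996
[-0.04, 0.07, 0.13] 0.0
[-0.04, 0.07, 0.14] 0.0
-- [0.5675 0.1416 0.2605] -1.0996
[-0.03, 0.06, 0.14] 0.0
[-0.03, 0.07, 0.14] 0.0
-- [0.5632 0.1415 0.2521] -1.0996
[-0.03, 0.05, 0.14] 0.0
[-0.02, 0.05, 0.15] 0.0
-- [0.5599 0.1414 0.2434] -1.0996
[-0.02, 0.05, 0.15] 0.0
[-0.03, 0.04, 0.15] 0.0
-- [0.5568 0.1415 0.2344] -1.0996
[-0.02, 0.04, 0.15] 0.0
[-0.01, 0.03, 0.16] 0.0
-- [0.5545 0.1414 0.2251] -1.0996
[-0.01, 0.03, 0.15] 0.0
[-0.02, 0.02, 0.16] 0.0
-- [0.5527 0.1415 0.2158] -1.0996
[0.0, 0.01, 0.09] 0.0
[-0.01, 0.01, 0.08] 0.0
[0.0, 0.01, 0.09] 0.0
[-0.01, 0.0, 0.08] 0.0
-- [0.5517 0.1416 0.2056] -1.0996
[0.0, 0.0, 0.07] 0.0
[0.0, 0.0, 0.06] 0.0
[0.0, 0.0, 0.07] 0.0
[0.0, 0.01, 0.06] 0.0
-- [0.5514 0.1415 0.1978] -1.0996
```

Emit:
{"method": "apply_moves", "body": {
  "moves": [
    [0, [-0.02, 0.04, 0.16], 0],
    [0, [-0.02, 0.04, 0.16], 0],
    [0, [-0.04, 0.08, 0.13], 0],
    [0, [-0.04, 0.09, 0.13], 0],
    [0, [-0.04, 0.07, 0.13], 0],
    [0, [-0.04, 0.07, 0.14], 0],
    [0, [-0.03, 0.06, 0.14], 0],
    [0, [-0.03, 0.07, 0.14], 0]
  ]
}}

```text
t: 26.97
eef_pos: [0.5627, 0.1417, 0.2517]
ee_rot: [[0.454, -0.891, 0.0], [-0.891, -0.454, 0.0], [-0.0, -0.0, -1.0]]
force: [-2.3, 1.9, 5.4]
finger_gap: 0.0
grip_force: 2.4
```

Emit:
{"method": "apply_moves", "body": {
  "moves": [
    [0, [-0.03, 0.05, 0.14], 0],
    [0, [-0.02, 0.05, 0.15], 0],
    [0, [-0.02, 0.05, 0.15], 0],
    [0, [-0.03, 0.04, 0.15], 0],
    [0, [-0.02, 0.04, 0.15], 0],
    [0, [-0.01, 0.03, 0.16], 0],
    [0, [-0.01, 0.03, 0.15], 0],
    [0, [-0.02, 0.02, 0.16], 0]
  ]
}}

```text
t: 27.63
eef_pos: [0.5526, 0.1415, 0.2148]
ee_rot: [[0.454, -0.891, -0.0], [-0.891, -0.454, -0.0], [0.0, 0.0, -1.0]]
force: [-2.2, -1.9, 3.5]
finger_gap: -0.0003
grip_force: 1.9
```

Contact is good at about 3.5 N. Next I'll continue to about 0.70 rad, where the TCP should be near 0.198.

Emit:
{"method": "apply_moves", "body": {
  "moves": [
    [0, [0, 0.01, 0.09], 0],
    [0, [-0.01, 0.01, 0.09], 0],
    [0, [0, 0.01, 0.09], 0],
    [0, [-0.01, 0, 0.09], 0],
    [0, [0, 0, 0.07], 0],
    [0, [0, 0, 0.07], 0],
    [0, [0, 0, 0.07], 0],
    [0, [0, 0, 0], 0]
  ]
}}

```text
t: 28.3
eef_pos: [0.5516, 0.1417, 0.1981]
ee_rot: [[0.454, -0.891, -0.0], [-0.891, -0.454, -0.0], [0.0, 0.0, -1.0]]
force: [-2.9, -0.5, 6.7]
finger_gap: -0.0001
grip_force: 3.5
```

```bash
python3 - <<'E'
from h import *
for i in range(4): read_camera("side"); print(bot.observe()['force'].round(2),bot.observe()['eef_pos'])
im=read_camera("side"); cv2.imwrite("pics/s1f.png",im); sc=read_camera("scene")
for c in ("side","scene"): print(c,proj(c,(.64,.0035,.273)))
for n in ["lever_grip","slide_post"]: print(n,[(np.round(d['xyz'],4),round(d['confidence'],2)) for d in spotter.pinpoint("scene",n)])
E
```

```text
[-4.48  0.42  6.16] [0.55161133 0.14173152 0.19834318]
[-4.11  0.11  6.51] [0.55159692 0.1417383  0.19840051]
[-4.53 -1.22  6.87] [0.55161604 0.14172283 0.19851073]
[-3.95 -0.62  7.18] [0.55163387 0.14174247 0.19857701]
side (np.float64(344.1866162058354), np.float64(149.62559455566662))
scene (np.float64(306.5335097899871), np.float64(161.66616842225415))
lever_grip [(array([0.5523, 0.1413, 0.1702]), 0.65)]
slide_post [(array([5.669e-01, 2.000e-04, 6.630e-02]), 0.58)]
```

Emit:
{"method": "apply_moves", "body": {
  "moves": [
    [0, [0, 0, 0.05], 0],
    [0, [0, 0, 0.05], 0],
    [0, [0, 0, 0.04], 0],
    [0, [0, 0, 0], 0],
    [0, [0, 0, 0], 0],
    [0, [0, 0, 0], 0],
    [0, [0, 0, 0], 0],
    [0, [0, 0, 0], 0]
  ]
}}

```text
t: 29.37
eef_pos: [0.5516, 0.1418, 0.1944]
ee_rot: [[0.454, -0.891, 0.0], [-0.891, -0.454, 0.0], [-0.0, -0.0, -1.0]]
force: [-6.0, -1.1, 7.8]
finger_gap: -0.0001
grip_force: 3.9
```

```bash
python3 - <<'E'
from h import *
a=read_camera("side"); b=read_camera("scene"); s=bot.observe(); print(s['force'],s['eef_pos'])
f=lambda im,u,v,r:cv2.resize(im[v-r:v+r,u-r:u+r],(390,390),interpolation=cv2.INTER_CUBIC)
cv2.imwrite("pics/dial.png",np.hstack([f(a,350,155,25),f(b,305,165,25)]))
for c,n in [("scene","lever_grip"),("scene","stopper_old"),("scene","stopper_tested"),("scene","crucible"),("scene","vial"),("scene","beaker"),("scene","flask")]: print(n,[(np.round(d['xyz'],4),round(d['confidence'],2)) for d in spotter.pinpoint(c,n)])
E
```

```text
[-5.15887791 -0.48769899  8.046688  ] [0.55151426 0.14177091 0.19435632]
lever_grip [(array([0.5514, 0.1413, 0.1651]), 0.86)]
stopper_old [(array([ 0.4577, -0.2714, -0.0009]), 0.51), (array([ 0.5044, -0.2887,  0.004 ]), 0.48), (array([0.6583, 0.0049, 0.0237]), 0.48)]
stopper_tested [(array([ 0.4306, -0.2608,  0.0034]), 0.69)]
crucible [(array([0.5528, 0.1439, 0.1674]), 0.63), (array([ 0.5852, -0.1586, -0.0021]), 0.61)]
vial [(array([ 0.491 ,  0.2753, -0.0006]), 0.6), (array([0.6597, 0.0038, 0.0007]), 0.4)]
beaker [(array([0.6231, 0.3105, 0.0015]), 0.72)]
flask [(array([ 0.7171, -0.31  ,  0.0015]), 0.74), (array([0.6801, 0.1419, 0.173 ]), 0.53)]
```

View pics/dial.png

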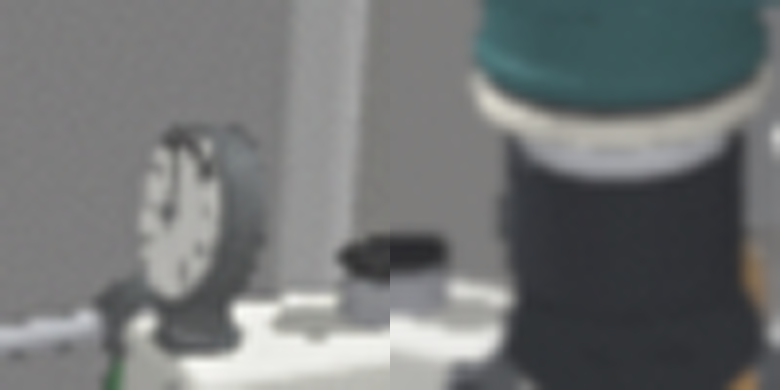

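The needle stands straight up within the arc: hub at (168,215) and tip at (178,140) in the crop. The 8 N at the grip and the grip height of about 166 mm agree with that, so I'm handing in.

```bash
python3 -c "
from bench import bot
print(bot.finish_job())"
```

```text
the job is handed in; nothing more can be done
None
```

The job is handed in: the tested stopper is in the tray, the new one is in the nest with the slide home, and the lever is held with the needle straight up in the arc at about 8 N.

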